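# Pin the blade back into the bread slicer

## Robot

A 6-joint arm with a two-finger parallel gripper is mounted at the origin on the work surface. World frame = base frame: x ahead of the robot, y to its left, z up, the work surface at z = 0. Lengths are in mm, angles in rad, forces in N, time in s.
With the tool pointing down it reaches from about 275 to 725 mm from the base axis. Payload 5.6 kg.
Tool frame: the origin (TCP) lies midway between the tips of the shut fingers; the grasp point (between the pads) lies 19 mm behind it; z points along the fingers, y is the line along which they close (so a half turn about z gives the same grasp; the last joint's range is limited). The gripper opens to 85 mm and grips with 20 to 120 N. Pads are 22 mm wide; open, the fingers measure 114 mm over their backs; the gripper's body (76 mm by 85 mm) begins 54 mm behind the grasp point. The pads swing forward as they close: fully open they stand 13 mm farther back than shut.
Start: joints at [-1.013, 0.255, 0.108, 0, -1.424, -0.285], TCP at [148.206, -529.649, 231.283] pointing down, gripper open.
Joint ranges: [-2.95, 2.95], [-1.21, 1.97], [-1.09, 1.5], [-2.87, 1.71], [-2.94, -0.07], [-3.05, 3.05]. Speed limits (rad/s): [2.57, 2.57, 3.14, 3.14, 3.14, 3.14].

## Interface

Orientations are given as a unit quaternion [w, x, y, z].
In Python, from cell import r gives the robot as it stands.
- The arm moves only by the tool play_rows, never from a script. Its argument "rows" is a list of rows, each an object of numbers: "x", "y", "z": the shift along the tool's x, y, z each as a share of 300 mm, from -1 to 1; "rx", "ry", "rz": the turn, a rotation vector about the tool's x, y, z each as a share of 180 degrees, from -1 to 1. A call has 1 to 10 rows; each row shifts and turns the commanded pose from where the row before left it, along the tool's axes as they then stand; what a row does not reach is not made up. A row lasts 1/8 s, in which the tool goes at most 62.5 mm and 10.7 degrees, less where a joint would pass 70% of its speed; a pose out of reach is approached as far as the arm can. A call with a number of a shift or a turn outside -1 to 1 is refused whole. A call with a gripper value outside its range is refused whole. "jaw" is the gripper's target within -1 to 1 (fully open at 1, half-way at 0, shut at -1), set as the call begins (left out, the last holds). The fingers move at their own pace and stop on an object; "squeeze" is the grip in N (left out, the last holds). Time passes only in rows, so rows that do not move let the fingers close. It gives the time, the measured TCP pose, the force, the opening and the grip force at its end, in the units of the state.
- r.read_state(): the state, without advancing time (a new reading comes with each control period).
- r.camera(name): name is "scene" or "top"; returns the picture (480x640x3 uint8, red, green, blue); there is no depth.
- r.calibration(name): a dict with "camera_matrix" (3x3 intrinsics, pixels), "R" (3x3) and "t" (3): a world point X has camera coordinates R X + t. Camera axes: x right, y down, z forward; pixel columns grow to the right and rows downward; lengths in mm; the calibration is good to about 2 mm. A picture is of the moment at which its call begins. calibration takes no time and is no camera call.
- r.job_done(): hands the job in; it is judged then, once.
Trained networks look in the newest picture that a camera, given by its name, has taken for a name from the list of things; names that differ only in an ending like _2 or _b are one class to them, and where a whole thing is asked for, a point or a joint stands for the part that bears it (a point fixed in the world has none). Each returns a list of dicts, best first, with "score" (0 to 1); they miss things now and then, are a little off and sometimes report something else, mostly with a low value. They report only what shows in the picture. A call takes as long as a camera call.
- r.cut_out(thing, camera): "pixels" (480x640 bool, what is visible of it).
- r.mark_of(thing, camera): "point" ([x, y, z] in mm, in world coordinates, good to about 4 mm: a listed point, or the origin of a listed thing).
The state is a dict: "t": time; "joint_pos": joint angles; "qd": joint speeds; "joint_torque": joint torques, N m; "tcp_pos": TCP position; "tcp_rot": TCP orientation; "force": force on the tool from outside, world axes, zero at the start; "ft_torque": the same for the moment, N m; "grip_width": opening from 0.0 (shut) to 1.0 (fully open); "finger_force": force on a finger pad.
Only numpy, scipy, OpenCV 4.12 (cv2) and the standard library are available. Lean on these libraries where they do the work, as an engineer would, in place of code of your own. Each camera call takes 0.05 s, during which the arm holds its last target. There are 200 camera calls.

## Task

The lever bread slicer has been washed. Slide its loose blade lever gently home in the fork, blade still down in its slot, until you feel it stop and the holes line up; then, from the side nearer the robot, put the T-handle pin through both cheeks of the fork and the lever's eye, and press it in until the T-bar sits against the fork. Feel the parts in and never force or ram them, and leave the other things on the counter where they are.

Things in the scene. Friction and masses are not known exactly. Their poses are not given: they have to be found in the camera images.
- slicer: Bread slicer, fixed: beech board, top face 30 mm above the table, spanning x -45 to 115, y -100 to 225 mm; aluminium fork on its +y end, bread fence 65 mm high along its +x edge. Origin on the table under the blade slot. x: direction to drive the pin, away from the robot. y: along the slot to the fork. z up. Slot 8 mm wide, floor at z 20 mm, along x = 0, y -90 to 145 mm.
- fork_hole (a point): Middle of the fork on its pin-hole axis, at y 190, z 96 mm of the slicer; same axes. Two upright cheeks 8 mm thick (x -16 to -8 and 8 to 16 mm), y -36 to 27 mm, tops at z +18 mm, each with an 11.2 mm round hole along x. The 16 mm gap has a back wall at y +15.5 mm and a floor at z -15 mm: a lever pushed to the wall and resting on the floor has its eye lined up within 1 mm.
- blade: Loose blade lever, about 0.6 kg, on edge, blade down in the slot, eye end between the cheeks but 10 to 30 mm short of home (towards -y). Origin: eye centre; axes as the slicer's. Eye: knuckle 30 mm wide, 14 mm thick, hole 12 mm. Bar 14 mm wide, 22 mm high about z = 0, y -273 to -11 mm. Blade 4 mm thick, down to z -76 mm, y -260 to -50 mm. Slides with 3 to 9 N of friction.
- blade_eye (a point): Centre of the lever's eye (the blade's origin).
- handle_end (a point): Centre of the free end face of the lever's black handle, 380 mm along -y from the eye. The handle is 26 mm wide, 30 mm high and 104 mm long, overhangs the board's end, and is level with the bar.
- pin: Loose steel T-handle pin, 55 g, lying level on the counter in front of the slicer. Origin on the shank axis at the T-bar's front, 5 mm above the counter. x: along the shank to its nose. Shank 10 mm thick, 54 mm long, last 3 mm tapering to 7 mm. T-bar 10 mm thick, 44 mm long along y, from x -10 to 0 mm. Home: origin at x -16 mm of the fork hole, 22 mm of shank beyond the far cheek.
- pin_nose (a point): Tip of the pin's nose, 54 mm along the pin's x from its origin. Let go part-way in, the pin sags by up to some 3 degrees at the T-bar within its play, and may then bind unless it is held level.
- nozzle: Bystander: steel piping nozzle, a cone 32 mm wide and 46 mm high, on the counter. Leave it.
- cutter: Bystander: thin steel pastry ring 52 mm wide and 35 mm high, on the counter. Leave it.
- baguette: Bystander: a 160 mm piece of baguette lying on the slicer's board behind the blade, top 48 mm above the board. Leave it.
- palette_knife: Bystander: palette knife lying on the counter to the left. Leave it.
- dredger: Bystander: steel sugar dredger, 68 mm wide and 101 mm high, to the right. Leave it.
- espresso_cup: Bystander: white espresso mug, 64 mm wide and 58 mm high, to the left. Leave it.
- price_tag: Bystander: blank slate price card in a foot, 62 mm high, beyond the slicer. Leave it.

How it is judged:
By the outcome, as a careful person would: the job done as asked, in the order asked, and still so for the second after the job is handed in, with the robot touching nothing.
It also fails if it takes over 61 s, if anything falls off the work surface, if the arm or the gripper's body presses on something with over 40 N, if the wrist force passes 120 N, or if a joint passes its speed limit or range.

## Working session

There is one attempt and no reset: what is moved stays moved. The work goes in short steps, Python scripts to look and compute and a tool call to move; the robot and the scene stay as the last step left them, time stands still between calls to the robot, and variables do not carry over. Pictures are saved under pics/ and viewed, at most 10 in all, crops included, and the job is handed in when it is done.

Besides the shell and the picture viewer there is one more tool, called after "Call:" in YAML: its name, and indented under it one key for each argument. play_rows: Moves the arm, as the interface text tells. Its arguments: {"type":"object","properties":{"rows":{"type":"array"},"jaw":{"type":"number"},"squeeze":{"type":"number"}},"required":["rows"]}

```bash
mkdir -p pics; ls; python3 - <<'E'
from cell import r
import cv2,numpy as np
np.set_printoptions(precision=1,suppress=True)
for c in ("scene","top"):
    cv2.imwrite(f"pics/{c}0.png",r.camera(c)[:,:,::-1])
    k=r.calibration(c);print(c,k["camera_matrix"].tolist(),(-k["R"].T@k["t"]))
    for n in ["slicer","fork_hole","blade_eye","handle_end","pin","pin_nose","nozzle","cutter","dredger","espresso_cup","palette_knife","price_tag","baguette"]:
        m=r.mark_of(n,c)
        print(n,[(np.round(d["point"],1).tolist(),round(d["score"],2)) for d in m[:2]])
s=r.read_state();print(s)
E
```

```text
pics
scene [[485.83849083442055, 0.0, 310.68161969209785], [0.0, 485.83849083442055, 242.8332753889892], [0.0, 0.0, 1.0]] [1183.8 -621.7  911.9]
slicer [([600.3, -19.0, -3.1], 0.58)]
fork_hole [([626.7, 168.5, 93.3], 0.74)]
blade_eye [([624.7, 155.2, 96.6], 0.77), ([569.4, -214.8, 96.9], 0.63)]
handle_end [([570.4, -217.2, 98.3], 0.94)]
pin [([437.6, 27.1, 4.8], 0.42)]
pin_nose [([482.6, 58.9, 2.3], 0.64)]
nozzle [([445.9, -101.4, 2.5], 0.51)]
cutter [([437.9, -240.4, 1.5], 0.74)]
dredger [([452.5, -430.3, 0.6], 0.63)]
espresso_cup [([601.6, 438.3, -3.7], 0.97)]
palette_knife [([408.7, 439.2, 0.8], 0.81), ([671.8, 7.2, 28.8], 0.64)]
price_tag []
baguette [([672.7, 7.3, 31.9], 0.88)]
top [[569.07515770629, 0.0, 323.2710540302484], [0.0, 569.07515770629, 232.54812480934646], [0.0, 0.0, 1.0]] [ 434.1   16.4 1443.9]
slicer [([599.1, -15.6, -2.8], 0.86)]
fork_hole [([625.8, 168.4, 95.8], 0.88), ([435.4, -238.8, 1.9], 0.46)]
blade_eye [([624.8, 159.8, 100.8], 0.77), ([792.2, -139.2, 0.8], 0.53)]
handle_end [([569.9, -221.6, 93.2], 0.6)]
pin [([442.1, 27.8, 6.0], 0.52)]
pin_nose [([488.2, 53.5, 4.3], 0.44)]
nozzle [([447.7, -94.1, -1.2], 0.41)]
cutter [([436.7, -235.1, 2.3], 0.58)]
dredger [([452.8, -426.4, -2.8], 0.89)]
espresso_cup [([570.9, -220.9, 97.3], 0.73), ([604.0, 437.5, 1.6], 0.59)]
palette_knife [([409.1, 443.5, -0.6], 0.96), ([439.5, 28.7, 2.0], 0.67)]
price_tag [([791.3, -137.4, 0.6], 0.74), ([408.8, 443.1, 3.1], 0.51)]
baguette [([673.6, 6.3, 35.4], 0.59), ([451.9, -96.1, 3.6], 0.29)]
{'t': 1.4, 'joint_pos': array([-1. ,  0.3,  0.1, -0. , -1.4, -0.3]), 'qd': array([ 0.,  0., -0., -0., -0., -0.]), 'joint_torque': array([  0. , -38.6,  23.8,   5.4,  -0. ,   0. ]), 'tcp_pos': array([ 148.2, -529.6,  231.3]), 'tcp_rot': array([ 0. , -0.1,  1. ,  0. ]), 'force': array([-0.8,  0.1,  0.1]), 'ft_torque': array([ 0., -0., -0.]), 'finger_force': 0.0, 'grip_width': 0.9971803892980564}
```

View pics/scene0.png

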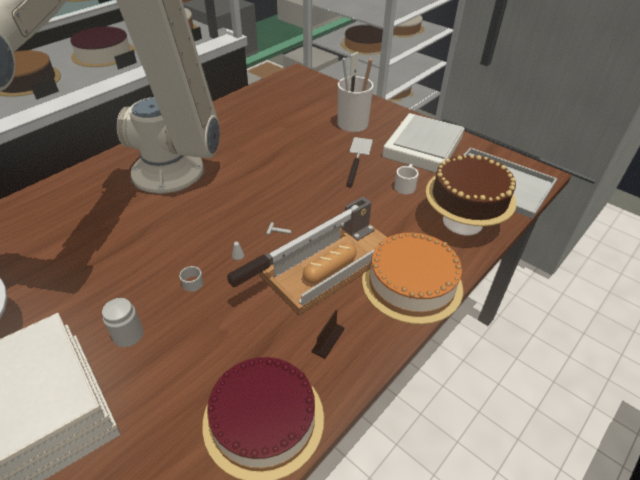

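View pics/top0.png

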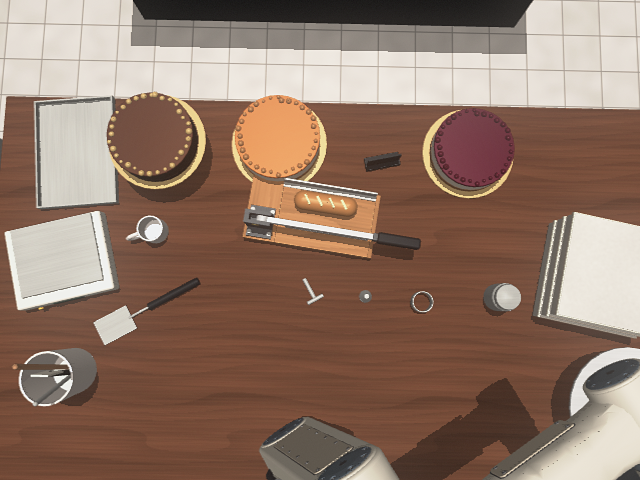

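The scene view shows the blade bar running from the handle (250,270) to the fork (357,215), and the pin at (278,229). In the top view the fork is at (260,220), the handle end at (420,243) and the pin at (313,290). The network marks agree with both pictures. I'll average repeated marks and compute the push approach.

```bash
cat > h.py <<'E'
from cell import r
import numpy as np, math
from scipy.spatial.transform import Rotation as Ro
np.set_printoptions(precision=2,suppress=True)
def marks(names,n=3,cams=("scene","top"),guess=None):
    out={}
    for c in cams:
        for k in range(n):
            r.camera(c)
            for nm in names:
                for d in r.mark_of(nm,c)[:2]:
                    if guess is None or np.linalg.norm(np.array(d["point"])-guess[nm])<25:
                        out.setdefault((nm,c),[]).append(d["point"]);break
    for k,v in out.items(): print(k,np.mean(v,0),"sd",np.std(v,0),len(v))
    return {nm:np.mean([np.mean(v,0) for (a,c),v in out.items() if a==nm],0) for nm in names}
def cur():
    s=r.read_state();q=np.array(s["tcp_rot"])
    return s,np.array(s["tcp_pos"]),Ro.from_quat(q[[1,2,3,0]])
def Rt(a): # tool down, tool y at world angle: y=( -sin a, cos a), x=-(cos a, sin a)
    c,s_=math.cos(a),math.sin(a)
    return Ro.from_matrix(np.array([[-c,-s_,0],[-s_,c,0],[0,0,-1]]))
def plan(a,*pts):
    s,p,R=cur();T=Rt(a);rv=(R.inv()*T).as_rotvec()
    print("t",round(s["t"],2),"p",p,"F",np.array(s["force"]),"turn share",np.round(rv/math.pi,4),"deg",np.degrees(np.linalg.norm(rv)))
    for q in pts:
        d=T.inv().apply(np.array(q)-p);print(" to",np.array(q),"shift mm",d,"share",np.round(d/300,4));p=np.array(q)
E
python3 - <<'E'
from h import *
G=dict(fork_hole=(626,168,96),handle_end=(570,-219,96),slicer=(600,-17,0),blade_eye=(625,157,96),pin=(440,27,5),pin_nose=(485,56,5))
m=marks(G,3,guess=G)
f,h,s=m["fork_hole"],m["handle_end"],m["slicer"]
for u,v in ((h,f),(s,f),(h,m["blade_eye"])): print(math.degrees(math.atan2(-(v-u)[0],(v-u)[1])),np.linalg.norm((v-u)[:2]))
P=m["pin"];d=m["pin_nose"]-P;print("pin",P,math.degrees(math.atan2(d[1],d[0])),np.linalg.norm(d))
a=math.atan2(-(f-h)[0],(f-h)[1]);y=np.array([-math.sin(a),math.cos(a),0])
w=h-y*45;w[2]=231
w2=w.copy();w2[2]=86
plan(a,w,w2);print(y,m)
E
```

```text
('fork_hole', 'scene') [628.6  170.37  95.53] sd [0.51 0.85 1.6 ] 3
('handle_end', 'scene') [ 569.77 -216.9    96.77] sd [1.84 2.17 0.42] 3
('slicer', 'scene') [600.83 -17.7   -0.43] sd [0.45 1.35 2.16] 3
('blade_eye', 'scene') [624.07 158.83  93.97] sd [0.83 0.49 1.23] 3
('pin', 'scene') [438.53  27.63   5.2 ] sd [1.65 1.94 0.62] 3
('pin_nose', 'scene') [483.17  57.37   2.17] sd [1.4  1.92 1.46] 3
('fork_hole', 'top') [629.03 169.8   93.97] sd [1.2  0.78 0.76] 3
('handle_end', 'top') [ 572.5  -222.47   96.07] sd [0.51 1.46 1.96] 3
('slicer', 'top') [598.7  -15.07  -0.5 ] sd [0.86 1.51 1.35] 3
('blade_eye', 'top') [626.23 157.77  98.1 ] sd [1.38 0.95 0.93] 3
('pin', 'top') [440.23  26.97   4.4 ] sd [1.75 0.47 0.37] 3
('pin_nose', 'top') [486.33  54.17   5.6 ] sd [0.8  0.33 1.44] 3
-8.418355998989314 394.01195589586985
-8.85503680822093 188.71597780203393
-8.132931880161442 381.8235201707139
pin [439.38  27.3    4.8 ] 32.10744049867328 53.566088464002426
t 3.5 p [ 148.21 -529.64  231.29] F [-0.48  0.33 -0.27] turn share [-0.    0.    0.13] deg 24.049661438526087
 to [ 564.55 -264.2   231.  ] shift mm [-372.99  323.53    0.29] share [-1.24  1.08  0.  ]
 to [ 564.55 -264.2    86.  ] shift mm [  0.   0. 145.] share [0.   0.   0.48]
[0.15 0.99 0.  ] {'fork_hole': array([628.82, 170.08,  94.75]), 'handle_end': array([ 571.13, -219.68,   96.42]), 'slicer': array([599.77, -16.38,  -0.47]), 'blade_eye': array([625.15, 158.3 ,  96.03]), 'pin': array([439.38,  27.3 ,   4.8 ]), 'pin_nose': array([484.75,  55.77,   3.88])}
```

Call:
play_rows:
  rows:
    - {"rz": 0.0445}
    - {"rz": 0.0445}
    - {"rz": 0.0445}
    - {"x": -0.1243,"y": 0.1078}
    - {"x": -0.1243,"y": 0.1078}
    - {"x": -0.1243,"y": 0.1078}
    - {"x": -0.1243,"y": 0.1078}
    - {"x": -0.1243,"y": 0.1078}
    - {"x": -0.1243,"y": 0.1078}
    - {"x": -0.1243,"y": 0.1078}
  jaw: -1
  squeeze: 60

```text
invalid input
```

Call:
play_rows:
  rows:
    - {"x": -0.1243,"y": 0.1078}
    - {"x": -0.1243,"y": 0.1078}
    - {"x": -0.1243,"y": 0.1078}
    - {}
    - {}

```text
invalid input
```

```bash
python3 - <<'E'
from h import *
plan(math.radians(-8.4),(564.5,-264.2,86));print(r.read_state()["joint_pos"],r.read_state()["grip_width"])
E
```

```text
t 3.5 p [ 148.21 -529.64  231.29] F [-0.48  0.33 -0.27] turn share [-0.    0.    0.13] deg 24.031305439545058
 to [ 564.5 -264.2   86. ] shift mm [-373.05  323.4   145.29] share [-1.24  1.08  0.48]
[-1.01  0.26  0.11  0.   -1.42 -0.28] 1.0030264183327318
```

The call was refused, probably because each row needs all six numbers.

Call:
play_rows:
  rows:
    - {"x": 0,"y": 0,"z": 0,"rx": 0,"ry": 0,"rz": 0.0445}
    - {"x": 0,"y": 0,"z": 0,"rx": 0,"ry": 0,"rz": 0.0445}
    - {"x": 0,"y": 0,"z": 0,"rx": 0,"ry": 0,"rz": 0.0445}
    - {"x": -0.1243,"y": 0.1078,"z": 0,"rx": 0,"ry": 0,"rz": 0}
    - {"x": -0.1243,"y": 0.1078,"z": 0,"rx": 0,"ry": 0,"rz": 0}
    - {"x": -0.1243,"y": 0.1078,"z": 0,"rx": 0,"ry": 0,"rz": 0}
    - {"x": -0.1243,"y": 0.1078,"z": 0,"rx": 0,"ry": 0,"rz": 0}
    - {"x": -0.1243,"y": 0.1078,"z": 0,"rx": 0,"ry": 0,"rz": 0}
    - {"x": -0.1243,"y": 0.1078,"z": 0,"rx": 0,"ry": 0,"rz": 0}
    - {"x": -0.1243,"y": 0.1078,"z": 0,"rx": 0,"ry": 0,"rz": 0}
  jaw: -1
  squeeze: 60

```text
t: 4.75
tcp_pos: [440.8, -342.8, 231.5]
tcp_rot: [0.0, 0.073, 0.997, -0.0]
force: [0.5, -0.2, 0.7]
grip_width: 0.0
finger_force: 0.0
```

Call:
play_rows:
  rows:
    - {"x": -0.1243,"y": 0.1078,"z": 0,"rx": 0,"ry": 0,"rz": 0}
    - {"x": -0.1243,"y": 0.1078,"z": 0,"rx": 0,"ry": 0,"rz": 0}
    - {"x": -0.1243,"y": 0.1078,"z": 0,"rx": 0,"ry": 0,"rz": 0}
    - {"x": 0,"y": 0,"z": 0.12,"rx": 0,"ry": 0,"rz": 0}
    - {"x": 0,"y": 0,"z": 0.12,"rx": 0,"ry": 0,"rz": 0}
    - {"x": 0,"y": 0,"z": 0.12,"rx": 0,"ry": 0,"rz": 0}
    - {"x": 0,"y": 0,"z": 0.12,"rx": 0,"ry": 0,"rz": 0}
    - {"x": 0,"y": 0,"z": 0,"rx": 0,"ry": 0,"rz": 0}

```text
t: 5.75
tcp_pos: [562.3, -263.5, 84.3]
tcp_rot: [-0.003, 0.073, 0.997, 0.001]
force: [0.0, -0.7, 0.9]
grip_width: -0.003
finger_force: 0.0
```

```bash
python3 - <<'E'
from h import *
plan(math.radians(-8.4),(564.5,-264.2,86))
E
```

```text
t 5.75 p [ 562.26 -263.54   84.33] F [ 0.04 -0.67  0.93] turn share [ 0. -0. -0.] deg 0.3850208071308584
 to [ 564.5 -264.2   86. ] shift mm [-2.31 -0.33 -1.67] share [-0.01 -0.   -0.01]
```

Call:
play_rows:
  rows:
    - {"x": -0.0075,"y": 0.0133,"z": 0,"rx": 0,"ry": 0,"rz": 0}
    - {"x": 0,"y": 0.0133,"z": 0,"rx": 0,"ry": 0,"rz": 0}
    - {"x": 0,"y": 0.0133,"z": 0,"rx": 0,"ry": 0,"rz": 0}
    - {"x": 0,"y": 0.0133,"z": 0,"rx": 0,"ry": 0,"rz": 0}
    - {"x": 0,"y": 0.0133,"z": 0,"rx": 0,"ry": 0,"rz": 0}
    - {"x": 0,"y": 0.0133,"z": 0,"rx": 0,"ry": 0,"rz": 0}

```text
t: 6.5
tcp_pos: [570.1, -240.5, 87.3]
tcp_rot: [-0.0, 0.073, 0.997, -0.0]
force: [0.9, 1.0, -0.0]
grip_width: 0.002
finger_force: 0.0
```

Call:
play_rows:
  rows:
    - {"x": 0,"y": 0.0067,"z": 0,"rx": 0,"ry": 0,"rz": 0}
    - {"x": 0,"y": 0.0067,"z": 0,"rx": 0,"ry": 0,"rz": 0}
    - {"x": 0,"y": 0.0067,"z": 0,"rx": 0,"ry": 0,"rz": 0}
    - {"x": 0,"y": 0.0067,"z": 0,"rx": 0,"ry": 0,"rz": 0}

```text
t: 7.0
tcp_pos: [571.2, -232.8, 87.3]
tcp_rot: [-0.0, 0.073, 0.997, 0.0]
force: [0.8, -0.2, -0.7]
grip_width: -0.002
finger_force: 0.5
```

Call:
play_rows:
  rows:
    - {"x": 0,"y": 0.0067,"z": 0,"rx": 0,"ry": 0,"rz": 0}
    - {"x": 0,"y": 0.0067,"z": 0,"rx": 0,"ry": 0,"rz": 0}

```text
t: 7.25
tcp_pos: [571.7, -229.2, 87.3]
tcp_rot: [-0.0, 0.073, 0.997, -0.0]
force: [0.6, -2.9, -0.2]
grip_width: 0.003
finger_force: 1.3
```

Call:
play_rows:
  rows:
    - {"x": 0,"y": 0.0067,"z": 0,"rx": 0,"ry": 0,"rz": 0}
    - {"x": 0,"y": 0.0067,"z": 0,"rx": 0,"ry": 0,"rz": 0}
    - {"x": 0,"y": 0.0067,"z": 0,"rx": 0,"ry": 0,"rz": 0}

```text
t: 7.62
tcp_pos: [572.7, -222.9, 87.3]
tcp_rot: [0.0, 0.073, 0.997, -0.0]
force: [-0.3, -2.9, 0.1]
grip_width: -0.003
finger_force: 1.3
```

Call:
play_rows:
  rows:
    - {"x": 0,"y": 0.005,"z": 0,"rx": 0,"ry": 0,"rz": 0}
    - {"x": 0,"y": 0.005,"z": 0,"rx": 0,"ry": 0,"rz": 0}

```text
t: 7.88
tcp_pos: [573.2, -219.9, 87.3]
tcp_rot: [-0.0, 0.073, 0.997, -0.0]
force: [0.3, -2.7, 0.3]
grip_width: -0.001
finger_force: 1.3
```

Call:
play_rows:
  rows:
    - {"x": 0,"y": 0.0033,"z": 0,"rx": 0,"ry": 0,"rz": 0}
    - {"x": 0,"y": 0.0033,"z": 0,"rx": 0,"ry": 0,"rz": 0}

```text
t: 8.12
tcp_pos: [573.4, -218.0, 87.3]
tcp_rot: [-0.0, 0.073, 0.997, -0.0]
force: [-0.3, -2.5, -0.4]
grip_width: -0.0
finger_force: 1.3
```

Call:
play_rows:
  rows:
    - {"x": 0,"y": 0.0033,"z": 0,"rx": 0,"ry": 0,"rz": 0}
    - {"x": 0,"y": 0.0033,"z": 0,"rx": 0,"ry": 0,"rz": 0}

```text
t: 8.38
tcp_pos: [573.6, -216.4, 87.3]
tcp_rot: [-0.0, 0.073, 0.997, -0.0]
force: [-0.0, -6.5, -1.1]
grip_width: -0.0
finger_force: 3.1
```

Call:
play_rows:
  rows:
    - {"x": 0,"y": 0.0025,"z": 0,"rx": 0,"ry": 0,"rz": 0}
    - {"x": 0,"y": 0,"z": 0,"rx": 0,"ry": 0,"rz": 0}

```text
t: 8.62
tcp_pos: [573.5, -216.4, 87.3]
tcp_rot: [-0.0, 0.073, 0.997, -0.001]
force: [-0.8, -5.7, -1.1]
grip_width: -0.003
finger_force: 3.4
```

Call:
play_rows:
  rows:
    - {"x": 0,"y": 0.0025,"z": 0,"rx": 0,"ry": 0,"rz": 0}
    - {"x": 0,"y": 0,"z": 0,"rx": 0,"ry": 0,"rz": 0}

```text
t: 8.88
tcp_pos: [573.4, -216.4, 87.3]
tcp_rot: [-0.001, 0.073, 0.997, -0.001]
force: [-0.4, -9.8, -2.5]
grip_width: 0.001
finger_force: 4.5
```

The lever stopped at y = -216.4 with force rising and no motion, so it is home. Back off and plan the pin approach.

Call:
play_rows:
  rows:
    - {"x": 0,"y": -0.03,"z": 0,"rx": 0,"ry": 0,"rz": 0}
    - {"x": 0,"y": -0.06,"z": -0.03,"rx": 0,"ry": 0,"rz": 0}
    - {"x": 0,"y": 0,"z": -0.12,"rx": 0,"ry": 0,"rz": 0}
    - {"x": 0.05,"y": 0,"z": -0.1,"rx": 0,"ry": 0,"rz": 0}
    - {"x": 0,"y": 0,"z": 0,"rx": 0,"ry": 0,"rz": 0}
  jaw: 0.53

```text
t: 9.5
tcp_pos: [556.5, -239.5, 166.3]
tcp_rot: [0.004, 0.073, 0.997, -0.0]
force: [0.2, 0.5, -0.5]
grip_width: 0.771
finger_force: 0.0
```

```bash
python3 - <<'E'
from h import *
G=dict(fork_hole=(626,168,96),handle_end=(573,-204,96),blade_eye=(627,168,96),pin=(440,27,5),pin_nose=(485,56,5))
m=marks(G,3,guess=G)
y=np.array([.1461,.9893,0])
for k in m: print(k,m[k],m[k]@y)
a=math.radians(32.1)
plan(a,(429.2,20.9,150),(429.2,20.9,2))
s,p,R=cur();d=R.inv().apply(np.array([429.2,20.9,150])-p);print("in present tool",d/300)
E
```

```text
('fork_hole', 'scene') [627.17 169.1   95.67] sd [0.39 0.83 1.56] 3
('handle_end', 'scene') [ 571.33 -200.93   95.63] sd [0.87 0.57 0.74] 3
('blade_eye', 'scene') [626.67 173.13  95.53] sd [0.65 1.67 1.8 ] 3
('pin', 'scene') [437.4   26.35   5.65] sd [0.6  0.95 0.25] 2
('pin_nose', 'scene') [483.4   58.     4.43] sd [0.94 0.83 0.46] 3
('fork_hole', 'top') [628.8  169.8   94.77] sd [0.99 0.94 2.12] 3
('blade_eye', 'top') [627.6  174.6   96.53] sd [0.08 0.75 0.92] 3
('pin', 'top') [437.55  31.45   4.05] sd [0.55 0.25 2.25] 2
('pin_nose', 'top') [487.75  56.05   4.65] sd [0.55 1.35 0.45] 2
fork_hole [627.98 169.45  95.22] 259.38525
handle_end [ 571.33 -200.93   95.63] -115.31154666666662
blade_eye [627.13 173.87  96.03] 263.6304733333333
pin [437.48  28.9    4.85] 92.50586750000001
pin_nose [485.58  57.02   4.54] 127.35734000000001
t 11.3 p [ 555.15 -239.11  162.27] F [0.3  0.53 0.45] turn share [ 0.   -0.   -0.23] deg 40.50203599843805
 to [429.2  20.9 150. ] shift mm [-31.47 287.19  12.27] share [-0.1   0.96  0.04]
 to [429.2  20.9   2. ] shift mm [  0.   0. 148.] share [0.   0.   0.49]
in present tool [0.54 0.8  0.04]
```

Call:
play_rows:
  rows:
    - {"x": 0.09,"y": 0.1335,"z": 0,"rx": 0,"ry": 0,"rz": 0}
    - {"x": 0.09,"y": 0.1335,"z": 0,"rx": 0,"ry": 0,"rz": 0}
    - {"x": 0.09,"y": 0.1335,"z": 0,"rx": 0,"ry": 0,"rz": 0}
    - {"x": 0.09,"y": 0.1335,"z": 0,"rx": 0,"ry": 0,"rz": 0}
    - {"x": 0.09,"y": 0.1335,"z": 0,"rx": 0,"ry": 0,"rz": 0}
    - {"x": 0.09,"y": 0.1335,"z": 0,"rx": 0,"ry": 0,"rz": 0}
    - {"x": 0,"y": 0,"z": 0.08,"rx": 0,"ry": 0,"rz": -0.0554}
    - {"x": 0,"y": 0,"z": 0.08,"rx": 0,"ry": 0,"rz": -0.0554}
    - {"x": 0,"y": 0,"z": 0.08,"rx": 0,"ry": 0,"rz": -0.0554}
    - {"x": 0,"y": 0,"z": 0,"rx": 0,"ry": 0,"rz": -0.0554}
  jaw: 0.53

```text
t: 12.55
tcp_pos: [428.6, 21.9, 88.6]
tcp_rot: [-0.002, -0.274, 0.962, -0.0]
force: [0.5, -0.9, 0.9]
grip_width: 0.765
finger_force: 0.0
```

Call:
play_rows:
  rows:
    - {"x": 0,"y": 0,"z": 0.04,"rx": 0,"ry": 0,"rz": 0}
    - {"x": 0,"y": 0,"z": 0,"rx": 0,"ry": 0,"rz": 0}

```text
t: 12.8
tcp_pos: [429.3, 22.1, 77.4]
tcp_rot: [-0.001, -0.27, 0.963, 0.0]
force: [-0.5, -0.6, -0.2]
grip_width: 0.764
finger_force: 0.0
```

```bash
python3 - <<'E'
from h import *
import cv2
plan(math.radians(31.5),(428.3,21.7,40),(428.3,21.7,2))
I=r.camera("top")[:,:,::-1];cv2.imwrite("pics/top1.png",cv2.resize(I[220:370,220:420],None,fx=4,fy=4,interpolation=2))
print(r.read_state()["grip_width"])
E
```

```text
t 12.8 p [429.3   22.11  77.39] F [-0.54 -0.56 -0.2 ] turn share [ 0. -0. -0.] deg 0.24173020541535817
 to [428.3  21.7  40. ] shift mm [ 1.07  0.18 37.39] share [0.   0.   0.12]
 to [428.3  21.7   2. ] shift mm [ 0.  0. 38.] share [0.   0.   0.13]
0.7641719832795129
```

View pics/top1.png

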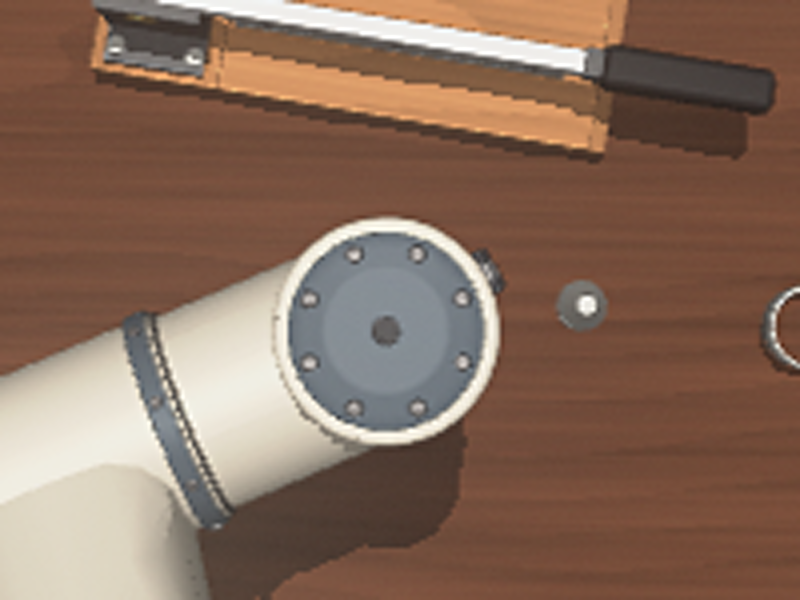

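The arm hides the pin in this view, with the wrist at (385,330) and the nozzle clear at (582,305). Descend, feeling in z, then close.

Call:
play_rows:
  rows:
    - {"x": 0.0035,"y": 0,"z": 0.06,"rx": 0,"ry": 0,"rz": 0}
    - {"x": 0,"y": 0,"z": 0.06,"rx": 0,"ry": 0,"rz": 0}
    - {"x": 0,"y": 0,"z": 0.06,"rx": 0,"ry": 0,"rz": 0}
    - {"x": 0,"y": 0,"z": 0.04,"rx": 0,"ry": 0,"rz": 0}
    - {"x": 0,"y": 0,"z": 0.02,"rx": 0,"ry": 0,"rz": 0}
    - {"x": 0,"y": 0,"z": 0.0,"rx": 0,"ry": 0,"rz": 0}

```text
t: 13.6
tcp_pos: [429.2, 21.7, 6.3]
tcp_rot: [-0.0, -0.271, 0.963, -0.0]
force: [-0.1, 0.8, 0.5]
grip_width: 0.76
finger_force: 0.0
```

```bash
python3 - <<'E'
from h import *
import cv2
plan(math.radians(31.5),(428.3,21.7,1.5))
I=r.camera("scene")[:,:,::-1];cv2.imwrite("pics/s1.png",cv2.resize(I[170:290,200:360],None,fx=5,fy=5,interpolation=2))
G=dict(pin=(440,27,5),pin_nose=(485,56,5))
marks(G,3,("scene",),guess=G)
E
```

```text
t 13.6 p [429.16  21.72   6.28] F [-0.11  0.76  0.52] turn share [-0. -0. -0.] deg 0.031450006268723636
 to [428.3  21.7   1.5] shift mm [0.74 0.43 4.78] share [0.   0.   0.02]
('pin', 'scene') [438.07  27.63   6.13] sd [1.11 0.19 0.96] 3
('pin_nose', 'scene') [484.27  57.8    4.  ] sd [0.26 1.1  1.59] 3
```

View pics/s1.png

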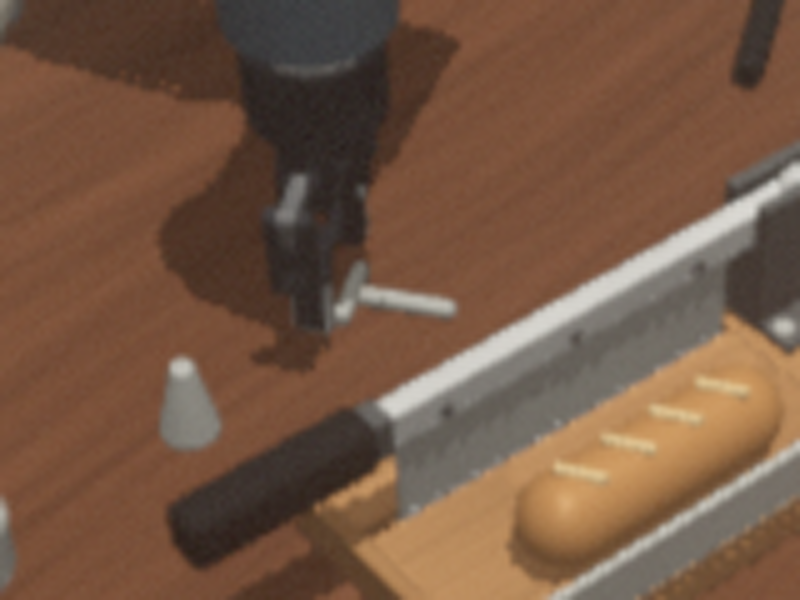

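The near finger's front edge (330,325) sits about 4 mm behind the T-bar's front (the T-bar runs (340,315) to (360,268)). I'll nudge 1.5 mm forward, lower and close.

Call:
play_rows:
  rows:
    - {"x": -0.005,"y": 0,"z": 0.008,"rx": 0,"ry": 0,"rz": 0}
    - {"x": 0,"y": 0,"z": 0.008,"rx": 0,"ry": 0,"rz": 0}
    - {"x": 0,"y": 0,"z": 0,"rx": 0,"ry": 0,"rz": 0}

```text
t: 14.48
tcp_pos: [430.1, 22.4, 1.2]
tcp_rot: [-0.0, -0.271, 0.962, -0.0]
force: [-0.0, 0.1, 0.3]
grip_width: 0.768
finger_force: 0.0
```

Call:
play_rows:
  rows:
    - {"x": 0,"y": 0,"z": 0,"rx": 0,"ry": 0,"rz": 0}
    - {"x": 0,"y": 0,"z": 0,"rx": 0,"ry": 0,"rz": 0}
    - {"x": 0,"y": 0,"z": 0,"rx": 0,"ry": 0,"rz": 0}
    - {"x": 0,"y": 0,"z": 0,"rx": 0,"ry": 0,"rz": 0}
  jaw: -0.2
  squeeze: 50

```text
t: 14.98
tcp_pos: [430.5, 22.5, 1.9]
tcp_rot: [0.0, -0.271, 0.962, -0.0]
force: [-2.3, -0.4, 5.9]
grip_width: 0.475
finger_force: 49.8
```

Call:
play_rows:
  rows:
    - {"x": 0,"y": 0,"z": -0.03,"rx": 0,"ry": 0,"rz": 0}
    - {"x": 0,"y": 0,"z": -0.1,"rx": 0,"ry": 0,"rz": 0}
    - {"x": 0,"y": 0,"z": -0.12,"rx": 0,"ry": 0,"rz": 0}
    - {"x": 0,"y": 0,"z": -0.12,"rx": 0,"ry": 0,"rz": 0.0555}
    - {"x": 0,"y": 0,"z": 0,"rx": 0,"ry": 0,"rz": 0.0555}
    - {"x": 0,"y": 0,"z": 0,"rx": 0,"ry": 0,"rz": 0.0555}
    - {"x": 0,"y": 0,"z": 0,"rx": 0,"ry": 0,"rz": 0.0555}
    - {"x": 0,"y": 0,"z": 0,"rx": 0,"ry": 0,"rz": 0}

```text
t: 15.98
tcp_pos: [430.3, 22.5, 112.8]
tcp_rot: [0.0, 0.073, 0.997, 0.0]
force: [0.4, 0.0, -0.7]
grip_width: 0.477
finger_force: 50.5
```

```bash
python3 - <<'E'
from h import *
import cv2
s,p,R=cur();print(s["grip_width"],s["finger_force"])
plan(math.radians(-8.4),p)
I=r.camera("scene")[:,:,::-1];k=r.calibration("scene")
def px(q): v=k["camera_matrix"]@(k["R"]@np.array(q)+k["t"]);return v[:2]/v[2]
x=np.array([.9893,-.1461,0]);print("expect origin,nose px",px(p+12*x+[0,0,3]),px(p+66*x+[0,0,3]))
u,v=px(p+30*x).astype(int);print(u-60,v-45)
cv2.imwrite("pics/s2.png",cv2.resize(I[v-45:v+45,u-60:u+60],None,fx=6,fy=6,interpolation=2))
marks(["pin","pin_nose"],3,("scene",))
E
```

```text
0.47672311439013826 50.53278386592865
t 15.97 p [430.31  22.52 112.79] F [ 0.4   0.01 -0.69] turn share [0. 0. 0.] deg 0.020736003856467688
 to [430.31  22.52 112.79] shift mm [0. 0. 0.] share [0. 0. 0.]
expect origin,nose px [266.72 199.46] [279.14 210.06]
210 158
('pin', 'scene') [442.27  18.53 116.33] sd [1.25 1.18 0.49] 3
('pin_nose', 'scene') [493.93  13.1  113.13] sd [1.44 0.57 1.02] 3
```

View pics/s2.png

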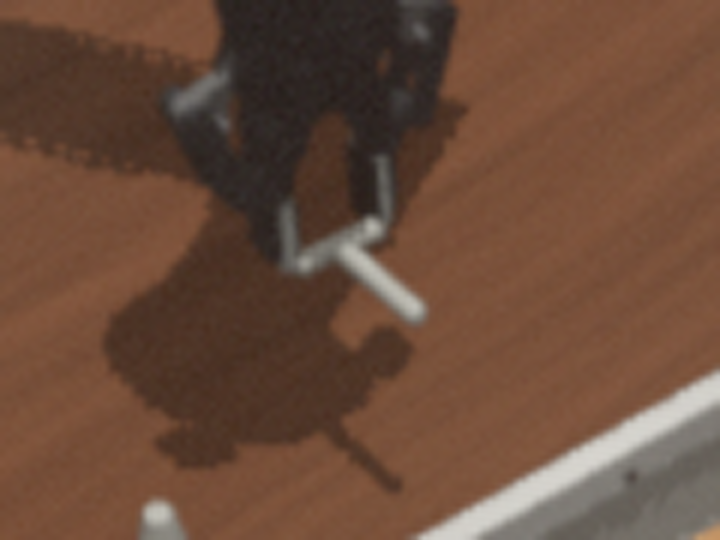

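The pin is held level at the T-bar ends: its origin is at (343,247) and nose at (420,317) in the crop, close to the projected (340,249) and (415,312). Move to just short of the near cheek.

Call:
play_rows:
  rows:
    - {"x": 0,"y": 0.1483,"z": 0,"rx": 0,"ry": 0,"rz": 0}
    - {"x": 0,"y": 0.1483,"z": 0.0167,"rx": 0,"ry": 0,"rz": 0}
    - {"x": 0,"y": 0.1483,"z": 0.025,"rx": 0,"ry": 0,"rz": 0}
    - {"x": 0,"y": 0.1483,"z": 0.025,"rx": 0,"ry": 0,"rz": 0}
    - {"x": -0.085,"y": 0,"z": 0,"rx": 0,"ry": 0,"rz": 0}
    - {"x": -0.085,"y": 0,"z": 0,"rx": 0,"ry": 0,"rz": 0}
    - {"x": -0.085,"y": 0,"z": 0,"rx": 0,"ry": 0,"rz": 0}
    - {"x": 0,"y": 0,"z": 0,"rx": 0,"ry": 0,"rz": 0}
    - {"x": 0,"y": 0,"z": 0,"rx": 0,"ry": 0,"rz": 0}

```text
t: 17.6
tcp_pos: [531.8, 187.2, 92.2]
tcp_rot: [-0.0, 0.074, 0.997, -0.0]
force: [-0.0, -0.2, -0.8]
grip_width: 0.476
finger_force: 50.6
```

```bash
python3 - <<'E'
from h import *
import cv2
s,p,R=cur()
plan(math.radians(-8.4),(542,185.8,92.8))
x=np.array([.9893,-.1461,0]);y=np.array([.1461,.9893,0]);print("tcp xs,ys",p@x,p@y)
m=marks(["pin","pin_nose","fork_hole","blade_eye"],5)
for k in m: print(k,"xs",m[k]@x,"ys",m[k]@y,"z",m[k][2])
I=r.camera("scene")[:,:,::-1]
cv2.imwrite("pics/s3.png",cv2.resize(I[170:260,290:410],None,fx=6,fy=6,interpolation=2))
E
```

```text
t 17.6 p [531.77 187.17  92.16] F [-0.   -0.24 -0.8 ] turn share [-0. -0. -0.] deg 0.09355083798693425
 to [542.  185.8  92.8] shift mm [-10.32   0.14  -0.64] share [-0.03  0.   -0.  ]
tcp xs,ys 498.73527959459915 262.8607929349197
('pin', 'scene') [543.96 183.32  95.8 ] sd [1.35 0.84 0.95] 5
('pin_nose', 'scene') [594.84 138.04  73.44] sd [ 3.8  77.22 36.88] 5
('fork_hole', 'scene') [628.62 170.68  94.94] sd [0.88 0.79 1.21] 5
('blade_eye', 'scene') [625.8  173.78  95.84] sd [0.6  1.92 1.01] 5
('pin', 'top') [ 537.45 -126.5    48.15] sd [ 87.35 298.1   48.75] 2
('pin_nose', 'top') [ 433.4 -237.7   -0.3] sd [0. 0. 0.] 1
('fork_hole', 'top') [628.9  170.28  95.28] sd [0.97 0.9  0.62] 5
('blade_eye', 'top') [627.92 174.12  95.98] sd [0.62 1.55 0.63] 5
pin xs 530.7687554999999 ys 107.10301349999999 z 71.975
pin_nose xs 515.8990789999998 ys 25.81611299999999 z 36.57000000000001
fork_hole xs 597.1251399999999 ys 260.5177 z 95.10999999999999
blade_eye xs 594.7385030000002 ys 263.672981 z 95.91
```

View pics/s3.png

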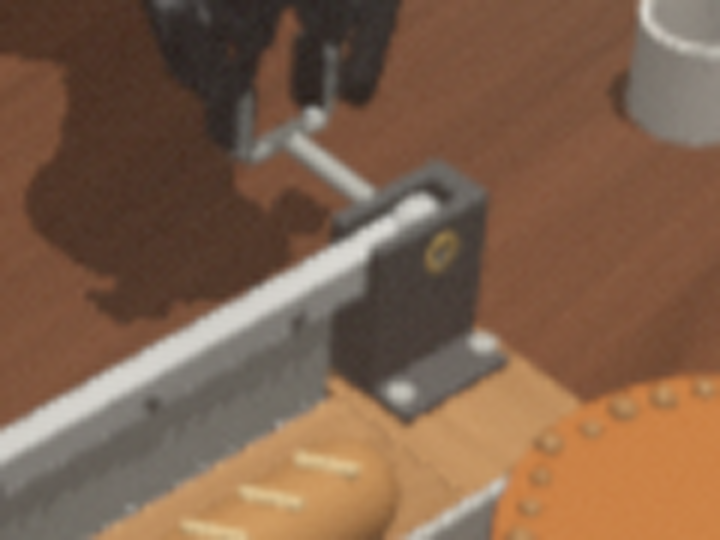

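The pin is lined up before the near cheek, with the T-bar around (290,135). The brass ring of the far hole shows at (442,252) in the crop, so I'll check alignment within this one picture.

```bash
python3 - <<'E'
from h import *
import cv2
s,p,R=cur();k=r.calibration("scene")
def px(q): v=k["camera_matrix"]@(k["R"]@np.array(q)+k["t"]);return v[:2]/v[2]
I=np.mean([r.camera("scene").astype(float) for _ in range(4)],0)
sub=I[200:225,352:376];w=np.clip(sub[...,0]-sub[...,2]-25,0,None)
vv,uu=np.mgrid[200:225,352:376];print("ring px",(uu*w).sum()/w.sum(),(vv*w).sum()/w.sum(),w.sum(),(w>0).sum())
r.camera("scene");C=r.cut_out("pin","scene");m=np.array(C[0]["pixels"]);v,u=np.nonzero(m);print(C[0]["score"],len(u),u.min(),u.max(),v.min(),v.max())
x=np.array([.9893,-.1461,0]);y=np.array([.1461,.9893,0]);z=np.array([0,0,1])
# shank axis: bright ridge by fit of pixels with along-x > 6mm
o=p+3.2*z
for xs in (510.7,520,530,545,612): print(xs,px(o+x*(xs-p@x)))
print("d/dys",px(o+x*113+y)-px(o+x*113),"d/dz",px(o+x*113+z)-px(o+x*113))
a,b=px(o+x*18),px(o+x*48);d=(b-a)/np.linalg.norm(b-a);n=np.array([-d[1],d[0]])
P=np.c_[u,v]-a;al=P@d;pe=P@n;L=np.linalg.norm(b-a)
ok=(al>0)&(al<L)&(abs(pe)<4)
for lo,hi in ((0,.33),(.33,.66),(.66,1)):
    q=ok&(al>lo*L)&(al<hi*L);print("perp off px",pe[q].mean(),q.sum())
print("n",n,"per mm ys",(px(o+x*30+y)-px(o+x*30))@n,"per mm z",(px(o+x*30+z)-px(o+x*30))@n)
E
```

```text
ring px 371.44319956277326 212.57936445971268 6404.0 195
0.46 141 332 350 188 203
510.7 [337.75 192.97]
520 [340.04 194.66]
530 [342.53 196.5 ]
545 [346.3  199.28]
612 [363.76 212.16]
d/dys [ 0.28 -0.16] d/dz [ 0.03 -0.3 ]
perp off px -0.408656737103478 22
perp off px 0.12520941587902173 19
perp off px 0.18163220139432756 19
n [-0.59  0.8 ] per mm ys -0.2856311801905098 per mm z -0.2469702739958858
```

Far-hole ring at about (363.7,212) versus the pin axis projected to (363.8,212.2), so they line up. Feel in slowly.

Call:
play_rows:
  rows:
    - {"x": -0.0133,"y": 0,"z": 0,"rx": 0,"ry": 0,"rz": 0}
    - {"x": -0.0133,"y": 0,"z": 0,"rx": 0,"ry": 0,"rz": 0}
    - {"x": -0.0133,"y": 0,"z": 0,"rx": 0,"ry": 0,"rz": 0}
    - {"x": 0,"y": 0,"z": 0,"rx": 0,"ry": 0,"rz": 0}

```text
t: 20.95
tcp_pos: [544.4, 185.4, 92.3]
tcp_rot: [-0.0, 0.074, 0.997, -0.0]
force: [1.2, 0.4, -0.6]
grip_width: 0.474
finger_force: 50.6
```

Call:
play_rows:
  rows:
    - {"x": -0.0067,"y": 0,"z": 0,"rx": 0,"ry": 0,"rz": 0}
    - {"x": -0.0067,"y": 0,"z": 0,"rx": 0,"ry": 0,"rz": 0}
    - {"x": 0,"y": 0,"z": 0,"rx": 0,"ry": 0,"rz": 0}

```text
t: 21.32
tcp_pos: [548.2, 184.8, 92.5]
tcp_rot: [0.0, 0.074, 0.997, -0.0]
force: [-0.3, -0.7, -0.9]
grip_width: 0.474
finger_force: 50.6
```

Call:
play_rows:
  rows:
    - {"x": -0.0067,"y": 0,"z": 0,"rx": 0,"ry": 0,"rz": 0}
    - {"x": 0,"y": 0,"z": 0,"rx": 0,"ry": 0,"rz": 0}

```text
t: 21.58
tcp_pos: [550.2, 184.5, 92.4]
tcp_rot: [-0.0, 0.074, 0.997, -0.0]
force: [-0.4, -1.7, -0.6]
grip_width: 0.478
finger_force: 50.7
```

Call:
play_rows:
  rows:
    - {"x": -0.0067,"y": 0,"z": 0,"rx": 0,"ry": 0,"rz": 0}
    - {"x": 0,"y": 0,"z": 0,"rx": 0,"ry": 0,"rz": 0}

```text
t: 21.82
tcp_pos: [552.2, 184.2, 92.4]
tcp_rot: [-0.0, 0.074, 0.997, -0.0]
force: [-0.4, -1.3, -0.1]
grip_width: 0.474
finger_force: 50.7
```

Call:
play_rows:
  rows:
    - {"x": -0.0067,"y": 0,"z": 0,"rx": 0,"ry": 0,"rz": 0}
    - {"x": 0,"y": 0,"z": 0,"rx": 0,"ry": 0,"rz": 0}

```text
t: 22.08
tcp_pos: [554.2, 184.0, 92.4]
tcp_rot: [0.0, 0.074, 0.997, -0.0]
force: [-0.1, -1.1, 0.6]
grip_width: 0.473
finger_force: 50.7
```

Call:
play_rows:
  rows:
    - {"x": -0.0067,"y": 0,"z": 0,"rx": 0,"ry": 0,"rz": 0}
    - {"x": 0,"y": 0,"z": 0,"rx": 0,"ry": 0,"rz": 0}

```text
t: 22.32
tcp_pos: [556.2, 183.7, 92.5]
tcp_rot: [0.0, 0.074, 0.997, -0.0]
force: [-0.3, -0.6, -1.2]
grip_width: 0.478
finger_force: 50.7
```

Call:
play_rows:
  rows:
    - {"x": -0.0067,"y": -0.001,"z": 0,"rx": 0,"ry": 0,"rz": 0}
    - {"x": 0,"y": 0,"z": 0,"rx": 0,"ry": 0,"rz": 0}

```text
t: 22.58
tcp_pos: [558.3, 183.2, 92.6]
tcp_rot: [0.0, 0.074, 0.997, 0.0]
force: [0.2, -2.0, -1.0]
grip_width: 0.475
finger_force: 50.6
```

Call:
play_rows:
  rows:
    - {"x": -0.0067,"y": 0,"z": 0,"rx": 0,"ry": 0,"rz": 0}
    - {"x": 0,"y": 0,"z": 0,"rx": 0,"ry": 0,"rz": 0}

```text
t: 22.82
tcp_pos: [560.3, 182.9, 92.5]
tcp_rot: [0.0, 0.074, 0.997, 0.0]
force: [1.1, -0.2, 0.1]
grip_width: 0.478
finger_force: 50.6
```

Call:
play_rows:
  rows:
    - {"x": -0.0067,"y": 0,"z": 0,"rx": 0,"ry": 0,"rz": 0}
    - {"x": -0.0067,"y": 0,"z": 0,"rx": 0,"ry": 0,"rz": 0}
    - {"x": 0,"y": 0,"z": 0,"rx": 0,"ry": 0,"rz": 0}

```text
t: 23.2
tcp_pos: [564.3, 182.3, 92.5]
tcp_rot: [0.0, 0.074, 0.997, 0.0]
force: [-0.7, -0.8, -1.2]
grip_width: 0.476
finger_force: 50.6
```

Call:
play_rows:
  rows:
    - {"x": -0.0067,"y": 0,"z": 0,"rx": 0,"ry": 0,"rz": 0}
    - {"x": -0.0067,"y": 0,"z": 0,"rx": 0,"ry": 0,"rz": 0}
    - {"x": 0,"y": 0,"z": 0,"rx": 0,"ry": 0,"rz": 0}

```text
t: 23.58
tcp_pos: [568.2, 181.7, 92.5]
tcp_rot: [0.0, 0.074, 0.997, 0.0]
force: [0.3, -0.1, 0.7]
grip_width: 0.48
finger_force: 50.6
```

Call:
play_rows:
  rows:
    - {"x": -0.0067,"y": 0,"z": 0,"rx": 0,"ry": 0,"rz": 0}
    - {"x": 0,"y": 0,"z": 0,"rx": 0,"ry": 0,"rz": 0}

```text
t: 23.82
tcp_pos: [570.1, 181.3, 92.5]
tcp_rot: [0.0, 0.074, 0.997, 0.0]
force: [-0.9, 0.6, -0.4]
grip_width: 0.48
finger_force: 50.6
```

Call:
play_rows:
  rows:
    - {"x": -0.0067,"y": 0,"z": 0,"rx": 0,"ry": 0,"rz": 0}
    - {"x": 0,"y": 0,"z": 0,"rx": 0,"ry": 0,"rz": 0}

```text
t: 24.08
tcp_pos: [572.1, 181.0, 92.5]
tcp_rot: [0.0, 0.074, 0.997, 0.0]
force: [0.7, -1.1, -0.1]
grip_width: 0.474
finger_force: 50.7
```

Call:
play_rows:
  rows:
    - {"x": -0.0067,"y": 0,"z": 0,"rx": 0,"ry": 0,"rz": 0}
    - {"x": 0,"y": 0,"z": 0,"rx": 0,"ry": 0,"rz": 0}

```text
t: 24.32
tcp_pos: [574.1, 180.8, 92.5]
tcp_rot: [0.0, 0.074, 0.997, 0.0]
force: [0.2, -0.9, -0.6]
grip_width: 0.472
finger_force: 50.7
```

Call:
play_rows:
  rows:
    - {"x": -0.0067,"y": 0,"z": 0,"rx": 0,"ry": 0,"rz": 0}
    - {"x": -0.0067,"y": 0,"z": 0,"rx": 0,"ry": 0,"rz": 0}
    - {"x": 0,"y": 0,"z": 0,"rx": 0,"ry": 0,"rz": 0}

```text
t: 24.7
tcp_pos: [578.2, 180.1, 92.5]
tcp_rot: [0.0, 0.074, 0.997, -0.0]
force: [0.2, -0.5, 0.0]
grip_width: 0.475
finger_force: 50.7
```

Call:
play_rows:
  rows:
    - {"x": -0.0067,"y": 0,"z": 0,"rx": 0,"ry": 0,"rz": 0}
    - {"x": -0.0067,"y": 0,"z": 0,"rx": 0,"ry": 0,"rz": 0}
    - {"x": 0,"y": 0,"z": 0,"rx": 0,"ry": 0,"rz": 0}

```text
t: 25.08
tcp_pos: [582.1, 179.5, 92.5]
tcp_rot: [0.0, 0.074, 0.997, -0.0]
force: [0.3, -1.2, 0.4]
grip_width: 0.474
finger_force: 50.7
```

Call:
play_rows:
  rows:
    - {"x": -0.0067,"y": 0,"z": 0,"rx": 0,"ry": 0,"rz": 0}
    - {"x": -0.0067,"y": 0,"z": 0,"rx": 0,"ry": 0,"rz": 0}
    - {"x": 0,"y": 0,"z": 0,"rx": 0,"ry": 0,"rz": 0}

```text
t: 25.45
tcp_pos: [586.1, 179.0, 92.5]
tcp_rot: [0.0, 0.074, 0.997, 0.0]
force: [1.3, -0.9, -0.4]
grip_width: 0.473
finger_force: 50.7
```

Call:
play_rows:
  rows:
    - {"x": -0.0067,"y": 0,"z": 0,"rx": 0,"ry": 0,"rz": 0}
    - {"x": -0.0067,"y": 0,"z": 0,"rx": 0,"ry": 0,"rz": 0}
    - {"x": 0,"y": 0,"z": 0,"rx": 0,"ry": 0,"rz": 0}

```text
t: 25.82
tcp_pos: [590.1, 178.3, 92.5]
tcp_rot: [0.0, 0.074, 0.997, -0.0]
force: [0.3, -0.7, 1.0]
grip_width: 0.476
finger_force: 50.7
```

Call:
play_rows:
  rows:
    - {"x": -0.0067,"y": 0,"z": 0,"rx": 0,"ry": 0,"rz": 0}
    - {"x": -0.0067,"y": 0,"z": 0,"rx": 0,"ry": 0,"rz": 0}
    - {"x": 0,"y": 0,"z": 0,"rx": 0,"ry": 0,"rz": 0}

```text
t: 26.2
tcp_pos: [594.0, 177.8, 92.5]
tcp_rot: [0.0, 0.074, 0.997, -0.0]
force: [0.1, -1.6, 0.8]
grip_width: 0.48
finger_force: 50.8
```

Call:
play_rows:
  rows:
    - {"x": -0.005,"y": 0,"z": 0,"rx": 0,"ry": 0,"rz": 0}
    - {"x": 0,"y": 0,"z": 0,"rx": 0,"ry": 0,"rz": 0}

```text
t: 26.45
tcp_pos: [595.4, 177.5, 92.5]
tcp_rot: [0.0, 0.074, 0.997, -0.0]
force: [-0.1, -1.4, 0.6]
grip_width: 0.476
finger_force: 50.9
```

Call:
play_rows:
  rows:
    - {"x": -0.005,"y": 0,"z": 0,"rx": 0,"ry": 0,"rz": 0}
    - {"x": 0,"y": 0,"z": 0,"rx": 0,"ry": 0,"rz": 0}

```text
t: 26.7
tcp_pos: [596.8, 177.3, 92.5]
tcp_rot: [0.0, 0.074, 0.997, -0.0]
force: [-1.1, -0.7, 0.3]
grip_width: 0.475
finger_force: 50.9
```

TCP is now at x_s ≈ 564.5, with about 3 mm expected to go. Continue with 1 mm steps.

Call:
play_rows:
  rows:
    - {"x": -0.004,"y": 0,"z": 0,"rx": 0,"ry": 0,"rz": 0}
    - {"x": 0,"y": 0,"z": 0,"rx": 0,"ry": 0,"rz": 0}

```text
t: 26.95
tcp_pos: [597.4, 177.2, 92.4]
tcp_rot: [-0.001, 0.074, 0.997, -0.0]
force: [-4.1, -0.6, 2.9]
grip_width: 0.473
finger_force: 51.4
```

Call:
play_rows:
  rows:
    - {"x": -0.004,"y": 0,"z": 0,"rx": 0,"ry": 0,"rz": 0}
    - {"x": 0,"y": 0,"z": 0,"rx": 0,"ry": 0,"rz": 0}

```text
t: 27.2
tcp_pos: [597.5, 177.2, 92.3]
tcp_rot: [-0.002, 0.074, 0.997, -0.0]
force: [-8.0, 0.4, 4.3]
grip_width: 0.476
finger_force: 51.9
```

Call:
play_rows:
  rows:
    - {"x": -0.004,"y": 0,"z": 0,"rx": 0,"ry": 0,"rz": 0}
    - {"x": 0,"y": 0,"z": 0,"rx": 0,"ry": 0,"rz": 0}

```text
t: 27.45
tcp_pos: [597.6, 177.1, 92.2]
tcp_rot: [-0.003, 0.074, 0.997, -0.0]
force: [-11.2, 1.7, 7.0]
grip_width: 0.476
finger_force: 52.5
```

```bash
python3 - <<'E'
from h import *
import cv2
k=r.calibration("scene")
def px(q): v=k["camera_matrix"]@(k["R"]@np.array(q)+k["t"]);return v[:2]/v[2]
I=r.camera("scene")[:,:,::-1]
cv2.imwrite("pics/s4.png",cv2.resize(I[175:235,320:400],None,fx=10,fy=10,interpolation=2))
x=np.array([.9893,-.1461,0]);y=np.array([.1461,.9893,0]);z=np.array([0,0,1])
for xs in (580,612,634): print(xs,(px(x*xs+y*262.8+96*z)-[320,175])*10)
m=marks(["pin_nose","pin","fork_hole"],3)
for q in m: print(q,m[q]@x,m[q]@y,m[q][2])
E
```

```text
580 [352.56 308.55]
612 [437.26 371.02]
634 [496.9 415. ]
('pin_nose', 'scene') [660.9  167.97  94.97] sd [0.57 1.65 0.94] 3
('pin', 'scene') [607.7  173.5   96.13] sd [1.16 1.12 1.13] 3
('fork_hole', 'scene') [629.17 170.1   93.5 ] sd [0.74 1.14 1.14] 3
('fork_hole', 'top') [628.97 170.13  94.33] sd [1.39 0.39 1.35] 3
('pin_nose', 'top') [ 790.9 -137.1   -0.1] sd [0. 0. 0.] 1
('pin', 'top') [ 571.  -206.5   94.6] sd [0. 0. 0.] 1
pin_nose 715.8780599999999 121.32218666666667 47.43333333333333
pin 585.454605 69.78058500000002 95.36666666666666
fork_hole 597.4816083333332 260.20305833333333 93.91666666666666
```

View pics/s4.png

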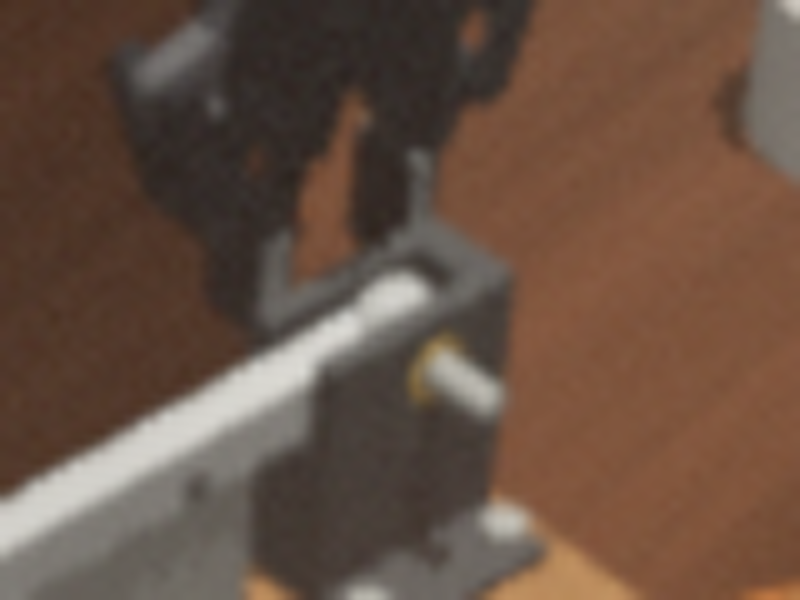

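The nose shows about 20–21 mm beyond the far cheek (hole (432,370), tip about (490,403)), so the pin may be 1–2 mm short with the pads touching first. Release the load, open, back off, and press the T-bar's back with shut fingers.

Call:
play_rows:
  rows:
    - {"x": 0.004,"y": 0,"z": 0,"rx": 0,"ry": 0,"rz": 0}
    - {"x": 0.004,"y": 0,"z": 0,"rx": 0,"ry": 0,"rz": 0}
    - {"x": 0,"y": 0,"z": 0,"rx": 0,"ry": 0,"rz": 0}

```text
t: 29.08
tcp_pos: [597.4, 177.2, 92.3]
tcp_rot: [-0.0, 0.074, 0.997, -0.0]
force: [-4.5, -0.7, 1.8]
grip_width: 0.474
finger_force: 51.4
```

Call:
play_rows:
  rows:
    - {"x": 0,"y": 0,"z": 0,"rx": 0,"ry": 0,"rz": 0}
    - {"x": 0,"y": 0,"z": 0,"rx": 0,"ry": 0,"rz": 0}
    - {"x": 0,"y": 0,"z": 0,"rx": 0,"ry": 0,"rz": 0}
    - {"x": 0.03,"y": 0,"z": 0,"rx": 0,"ry": 0,"rz": 0}
    - {"x": 0.05,"y": 0,"z": 0,"rx": 0,"ry": 0,"rz": 0}
    - {"x": 0.05,"y": 0,"z": 0,"rx": 0,"ry": 0,"rz": 0}
    - {"x": 0,"y": 0,"z": 0,"rx": 0,"ry": 0,"rz": 0}
  jaw: 0.45

```text
t: 29.95
tcp_pos: [558.4, 183.2, 92.8]
tcp_rot: [0.0, 0.073, 0.997, 0.0]
force: [0.9, 0.2, -1.2]
grip_width: 0.726
finger_force: 0.0
```

Call:
play_rows:
  rows:
    - {"x": 0,"y": 0,"z": 0.015,"rx": 0,"ry": 0,"rz": 0}
    - {"x": 0,"y": 0,"z": 0,"rx": 0,"ry": 0,"rz": 0}
    - {"x": 0,"y": 0,"z": 0,"rx": 0,"ry": 0,"rz": 0}
    - {"x": 0,"y": 0,"z": 0,"rx": 0,"ry": 0,"rz": 0}
    - {"x": 0,"y": 0,"z": 0,"rx": 0,"ry": 0,"rz": 0}
    - {"x": 0,"y": 0,"z": 0,"rx": 0,"ry": 0,"rz": 0}
  jaw: -1

```text
t: 30.7
tcp_pos: [559.4, 182.9, 88.0]
tcp_rot: [0.0, 0.074, 0.997, 0.0]
force: [-0.3, 0.3, 0.3]
grip_width: -0.005
finger_force: 0.0
```

```bash
python3 - <<'E'
from h import *
import cv2
s,p,R=cur();k=r.calibration("scene");print(s["t"],p,s["grip_width"])
I=r.camera("scene")[:,:,::-1]
cv2.imwrite("pics/s5.png",cv2.resize(I[175:235,320:400],None,fx=10,fy=10,interpolation=2))
x=np.array([.9893,-.1461,0]);y=np.array([.1461,.9893,0]);print("xs,ys",p@x,p@y)
E
```

```text
30.7 [559.4  182.92  88.  ] -0.00492411452213823
xs,ys 526.6870578015486 262.69485109475255
```

View pics/s5.png

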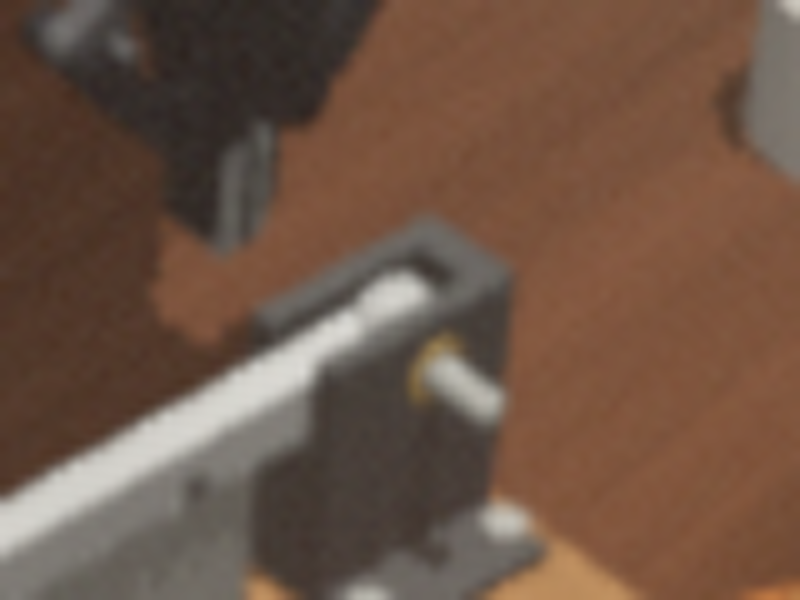

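The pin stays in with its nose at (490,405) and the fingers clear at (240,190). Now press gently on the T-bar.

Call:
play_rows:
  rows:
    - {"x": -0.027,"y": 0,"z": 0,"rx": 0,"ry": 0,"rz": 0}
    - {"x": -0.027,"y": 0,"z": 0,"rx": 0,"ry": 0,"rz": 0}
    - {"x": -0.0133,"y": 0,"z": 0,"rx": 0,"ry": 0,"rz": 0}
    - {"x": -0.0067,"y": 0,"z": 0,"rx": 0,"ry": 0,"rz": 0}
    - {"x": -0.0067,"y": 0,"z": 0,"rx": 0,"ry": 0,"rz": 0}
    - {"x": 0,"y": 0,"z": 0,"rx": 0,"ry": 0,"rz": 0}

```text
t: 31.5
tcp_pos: [583.3, 179.4, 88.0]
tcp_rot: [-0.0, 0.074, 0.997, -0.0]
force: [-0.2, 0.0, 0.7]
grip_width: 0.001
finger_force: 0.0
```

Call:
play_rows:
  rows:
    - {"x": -0.0067,"y": 0,"z": 0,"rx": 0,"ry": 0,"rz": 0}
    - {"x": -0.0067,"y": 0,"z": 0,"rx": 0,"ry": 0,"rz": 0}
    - {"x": 0,"y": 0,"z": 0,"rx": 0,"ry": 0,"rz": 0}

```text
t: 31.88
tcp_pos: [587.4, 178.8, 87.9]
tcp_rot: [-0.0, 0.074, 0.997, -0.0]
force: [-0.2, -0.0, 0.6]
grip_width: 0.001
finger_force: 0.0
```

Call:
play_rows:
  rows:
    - {"x": -0.005,"y": 0,"z": 0,"rx": 0,"ry": 0,"rz": 0}
    - {"x": 0,"y": 0,"z": 0,"rx": 0,"ry": 0,"rz": 0}

```text
t: 32.12
tcp_pos: [588.8, 178.5, 87.9]
tcp_rot: [-0.0, 0.074, 0.997, -0.0]
force: [0.5, -0.2, -0.8]
grip_width: 0.0
finger_force: 0.0
```

Call:
play_rows:
  rows:
    - {"x": -0.005,"y": 0,"z": 0,"rx": 0,"ry": 0,"rz": 0}
    - {"x": 0,"y": 0,"z": 0,"rx": 0,"ry": 0,"rz": 0}

```text
t: 32.38
tcp_pos: [590.1, 178.3, 87.9]
tcp_rot: [-0.0, 0.074, 0.997, -0.0]
force: [-1.5, 0.3, 0.3]
grip_width: 0.001
finger_force: 0.5
```

Call:
play_rows:
  rows:
    - {"x": -0.004,"y": 0,"z": 0,"rx": 0,"ry": 0,"rz": 0}
    - {"x": 0,"y": 0,"z": 0,"rx": 0,"ry": 0,"rz": 0}

```text
t: 32.62
tcp_pos: [590.2, 178.3, 87.5]
tcp_rot: [-0.001, 0.074, 0.997, -0.0]
force: [-4.4, 1.4, 1.3]
grip_width: -0.006
finger_force: 2.5
```

Call:
play_rows:
  rows:
    - {"x": -0.004,"y": 0,"z": 0,"rx": 0,"ry": 0,"rz": 0}
    - {"x": 0,"y": 0,"z": 0,"rx": 0,"ry": 0,"rz": 0}

```text
t: 32.88
tcp_pos: [590.3, 178.3, 87.3]
tcp_rot: [-0.002, 0.074, 0.997, -0.0]
force: [-8.4, 2.3, 3.3]
grip_width: -0.002
finger_force: 4.5
```

Call:
play_rows:
  rows:
    - {"x": -0.004,"y": 0,"z": 0,"rx": 0,"ry": 0,"rz": 0}
    - {"x": 0,"y": 0,"z": 0,"rx": 0,"ry": 0,"rz": 0}

```text
t: 33.12
tcp_pos: [590.4, 178.2, 87.2]
tcp_rot: [-0.003, 0.074, 0.997, -0.0]
force: [-11.5, 3.0, 5.0]
grip_width: -0.001
finger_force: 6.3
```

Call:
play_rows:
  rows:
    - {"x": 0.012,"y": 0,"z": 0,"rx": 0,"ry": 0,"rz": 0}
    - {"x": 0.06,"y": 0,"z": 0,"rx": 0,"ry": 0,"rz": 0}
    - {"x": 0.12,"y": 0,"z": -0.08,"rx": 0,"ry": 0,"rz": 0}
    - {"x": 0.13,"y": 0,"z": -0.12,"rx": 0,"ry": 0,"rz": 0}
    - {"x": 0.15,"y": 0,"z": -0.1,"rx": 0,"ry": 0,"rz": 0}
    - {"x": 0.15,"y": 0,"z": 0,"rx": 0,"ry": 0,"rz": 0}
    - {"x": 0.15,"y": 0,"z": 0,"rx": 0,"ry": 0,"rz": 0}
    - {"x": 0,"y": 0,"z": 0,"rx": 0,"ry": 0,"rz": 0}

```text
t: 34.12
tcp_pos: [363.5, 212.3, 178.9]
tcp_rot: [0.001, 0.072, 0.997, 0.001]
force: [-0.3, -0.0, 0.5]
grip_width: -0.001
finger_force: 0.0
```

```bash
python3 - <<'E'
from h import *
import cv2
from scipy.ndimage import map_coordinates
x=np.array([.9893,-.1461,0]);y=np.array([.1461,.9893,0]);z=np.array([0,0,1])
av={c:np.mean([r.camera(c).astype(float) for _ in range(5)],0) for c in ("scene","top")}
for c in av:
    k=r.calibration(c)
    def px(q): v=k["camera_matrix"]@(k["R"]@np.array(q)+k["t"]);return v[:2]/v[2]
    g=av[c].mean(2);xs=np.arange(555,650,2.)
    for yo in ((-1.5,0) if c=="scene" else (-1.5,1.5)):
        P=np.array([px(x*a+y*(262.7+yo)+96*z) for a in xs])
        print(c,yo,[(int(a),int(b)) for a,b in zip(xs,map_coordinates(g,[P[:,1],P[:,0]],order=1))])
a=cv2.resize(av["scene"][185:230,325:395,::-1],None,fx=8,fy=8,interpolation=2)
t=cv2.resize(av["top"][195:255,230:300,::-1],None,fx=8,fy=8,interpolation=2)
h=max(a.shape[0],t.shape[0]);pad=lambda i:np.vstack([i,np.zeros((h-i.shape[0],i.shape[1],3))])
o=np.hstack([pad(a),pad(t)]);cv2.imwrite("pics/f.png",cv2.resize(o,(800,int(h*800/o.shape[1]))))
G=dict(pin=(610,172,96),pin_nose=(664,163,96),fork_hole=(628,170,96),blade_eye=(627,173,96))
m=marks(G,4,guess=G)
for q in m: print(q,m[q]@x,m[q]@y)
E
```

```text
scene -1.5 [(555, 88), (557, 89), (559, 90), (561, 94), (563, 99), (565, 102), (567, 101), (569, 95), (571, 85), (573, 80), (575, 100), (577, 146), (579, 178), (581, 188), (583, 185), (585, 172), (587, 150), (589, 127), (591, 111), (593, 99), (595, 87), (597, 76), (599, 68), (601, 70), (603, 82), (605, 104), (607, 122), (609, 138), (611, 149), (613, 150), (615, 153), (617, 151), (619, 151), (621, 152), (623, 151), (625, 153), (627, 150), (629, 146), (631, 130), (633, 109), (635, 94), (637, 91), (639, 91), (641, 93), (643, 92), (645, 92), (647, 91), (649, 91)]
scene 0 [(555, 88), (557, 88), (559, 90), (561, 94), (563, 99), (565, 103), (567, 101), (569, 94), (571, 85), (573, 85), (575, 98), (577, 138), (579, 168), (581, 183), (583, 179), (585, 169), (587, 150), (589, 128), (591, 110), (593, 99), (595, 87), (597, 77), (599, 71), (601, 72), (603, 89), (605, 114), (607, 135), (609, 151), (611, 162), (613, 165), (615, 165), (617, 166), (619, 164), (621, 166), (623, 165), (625, 165), (627, 165), (629, 153), (631, 135), (633, 112), (635, 97), (637, 92), (639, 92), (641, 93), (643, 92), (645,
[... 1263 characters left out ...]
[660.8  167.35  94.5 ] sd [1.73 1.3  0.78] 4
('fork_hole', 'scene') [628.2  169.45  95.45] sd [2.19 0.88 1.22] 4
('blade_eye', 'scene') [626.77 173.8   95.2 ] sd [0.68 0.51 1.59] 3
('pin', 'top') [609.57 172.53  93.5 ] sd [1.22 1.05 0.71] 4
('pin_nose', 'top') [663.65 164.92  96.5 ] sd [1.82 2.27 1.22] 4
('fork_hole', 'top') [629.7  168.3   94.38] sd [1.   1.71 1.03] 4
('blade_eye', 'top') [627.45 173.82  96.38] sd [1.07 1.33 1.76] 4
pin 576.8173237499999 260.20504125
pin_nose 630.86650375 261.11090125
fork_hole 597.5475975 258.9576325
blade_eye 595.0042679166667 263.57323375[ WARN:0@3.903] global loadsave.cpp:1063 imwrite_ Unsupported depth image for selected encoder is fallbacked to CV_8U.
```

View pics/f.png

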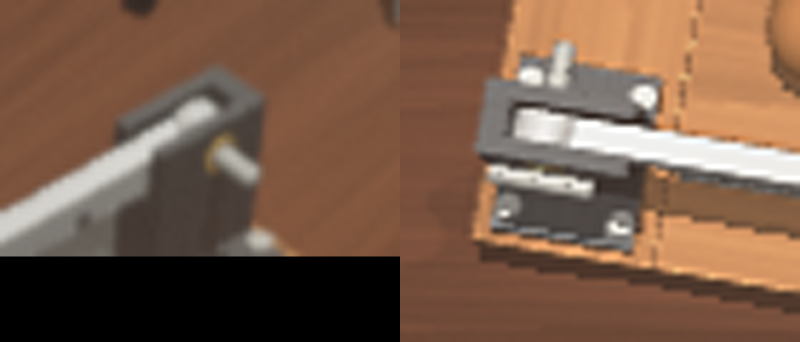

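The top view shows the T-bar (490–590, 172–188) parallel and close to the near cheek, and the nose through the far side at (563,50). I'll measure the remaining gap numerically.

```bash
python3 - <<'E'
from h import *
from scipy.ndimage import map_coordinates
g=np.mean([r.camera("top").astype(float) for _ in range(6)],0).mean(2);k=r.calibration("top")
def px(q): v=k["camera_matrix"]@(k["R"]@np.array(q)+k["t"]);return v[:2]/v[2]
x=np.array([.9893,-.1461,0]);y=np.array([.1461,.9893,0]);z=np.array([0,0,1])
xs=np.arange(560,625,1.)
def prof(ys,h):
    P=np.array([px(x*a+y*ys+h*z) for a in xs]);return map_coordinates(g,[P[:,1],P[:,0]],order=1)
for yo in (-19,-15,-10,-5,0,5,10,15,19):
    p=prof(262.7+yo,96);s=slice(5,25);w=np.clip(p[s]-95,0,None)
    print("T centre",yo,round((xs[s]*w).sum()/w.sum(),2),"width eq",round(w.sum()/max(w.max(),1),1))
for lo,hi in ((-34,-26),(-20,-16),(18,25)):
    p=np.mean([prof(262.7+a,114) for a in np.arange(lo,hi,1.)],0)
    print("cheektop",lo,hi,[(int(a),int(b)) for a,b in zip(xs,p)][8:58])
E
```

```text
T centre -19 574.77 width eq 5.2
T centre -15 575.0 width eq 5.8
T centre -10 574.92 width eq 6.0
T centre -5 574.86 width eq 5.4
T centre 0 575.35 width eq 6.4
T centre 5 574.96 width eq 5.9
T centre 10 574.07 width eq 5.4
T centre 15 575.01 width eq 6.3
T centre 19 573.22 width eq 7.4
cheektop -34 -26 [(568, 73), (569, 73), (570, 71), (571, 64), (572, 56), (573, 53), (574, 53), (575, 53), (576, 53), (577, 54), (578, 64), (579, 80), (580, 100), (581, 114), (582, 124), (583, 124), (584, 122), (585, 121), (586, 123), (587, 135), (588, 179), (589, 226), (590, 245), (591, 243), (592, 241), (593, 240), (594, 240), (595, 240), (596, 241), (597, 243), (598, 247), (599, 241), (600, 182), (601, 107), (602, 65), (603, 73), (604, 91), (605, 109), (606, 123), (607, 125), (608, 124), (609, 123), (610, 123), (611, 125), (612, 129), (613, 133), (614, 138), (615, 133), (616, 128), (617, 125)]
cheektop -20 -16 [(568, 104), (569, 138), (570, 172), (571, 197), (572, 218), (573, 231), (574, 191), (575, 145), (576, 106), (577, 77), (578, 66), (579, 84), (580, 104), (581, 115), (582, 122), (583, 124), (5
[... 314 characters left out ...]
23), (611, 122), (612, 121), (613, 120), (614, 120), (615, 120), (616, 120), (617, 120)]
cheektop 18 25 [(568, 105), (569, 104), (570, 106), (571, 109), (572, 115), (573, 121), (574, 121), (575, 101), (576, 77), (577, 67), (578, 63), (579, 78), (580, 102), (581, 120), (582, 122), (583, 122), (584, 121), (585, 121), (586, 121), (587, 121), (588, 121), (589, 121), (590, 120), (591, 120), (592, 120), (593, 120), (594, 121), (595, 121), (596, 121), (597, 121), (598, 120), (599, 119), (600, 118), (601, 119), (602, 120), (603, 121), (604, 121), (605, 122), (606, 121), (607, 121), (608, 121), (609, 122), (610, 119), (611, 117), (612, 116), (613, 118), (614, 119), (615, 120), (616, 118), (617, 117)]
```

T-bar centre measures 574.8 against 574.4 if fully seated (near cheek face at 579.4). The nose and both force stops agree within about a millimetre, so the pin is seated and the gripper is clear. Handing in.

```bash
python3 -c "
from cell import r
print(r.job_done())"
```

```text
the job is handed in; nothing more can be done
None
```

I slid the lever home until it stopped, put the T-handle pin in from the robot's side until its T-bar met the fork (to about 1 mm, by camera and feel), backed the gripper clear and handed the job in at about 37 s; no verdict came back.

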